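# Sort the weighing corner beside the drying ovens

### The arm

A 6-joint arm with a two-finger parallel gripper is mounted at the origin on the work surface. World frame = base frame: x ahead of the robot, y to its left, z up, the work surface at z = 0. Lengths are in m, angles in rad, forces in N, time in s.
With the tool pointing down it reaches from about 0.3 to 0.875 m from the base axis. Payload 6.4 kg.
Tool frame: the origin (TCP) lies at the very end of the fingers, on their centre line; the grasp point (between the pads) lies 19 mm behind it; z points along the fingers, y is the line along which they close (so a half turn about z gives the same grasp; the last joint's range is limited). The gripper opens to 85 mm and grips with 20 to 120 N. Pads are 22 mm wide; open, the fingers measure 114 mm over their backs; the gripper's body (76 mm by 85 mm) begins 54 mm behind the grasp point. The pads swing forward as they close: fully open they stand 13 mm farther back than shut.
Start: joints at [0.975, 0.181, 1.607, -0, 1.354, -0.206], TCP at [0.218, 0.532, 0.21] pointing down, gripper open.
Joint ranges: [-2.99, 2.99], [-0.89, 2.07], [0.3, 2.58], [-1.14, 4.28], [0, 2.63], [-3.12, 3.12]. Speed limits (rad/s): [2.57, 2.57, 3.01, 3.14, 3.14, 3.14].

### API

Orientations are given as a unit quaternion [w, x, y, z].
In Python, from bench import ctrl gives the robot as it stands.
- The arm moves only by the tool jog_arm, never from a script. Its argument "series" is a list that holds one entry, the list of rows, each a list of 7 numbers: the shift along the tool's x, y, z in mm, then the turn, a rotation vector about the tool's x, y, z in rad, then the finger opening in mm, from 0 to 85.4. In form: [[[tx, ty, tz, rx, ry, rz, gripper], ...]]. A call has exactly 10 rows; each row shifts and turns the commanded pose from where the row before left it, along the tool's axes as they then stand; what a row does not reach is not made up. A row lasts 1/10 s, in which the tool goes at most 50 mm and 8.59 degrees, less where a joint would pass 70% of its speed; a pose out of reach is approached as far as the arm can. A call with a gripper value outside its range is refused whole. The fingers move at their own pace and stop on an object; the grip force is fixed at half the most. Time passes only in rows, so rows that do not move let the fingers close, or fill a call up. It gives the time, the measured TCP pose, the force, the opening and the grip force at its end, in the units of the state.
- ctrl.get_obs(): the state, without advancing time (a new reading comes with each control period).
- ctrl.camera(name): name is "side" or "top" or "wrist"; returns a dict with "frame" (480x640x3 uint8, blue, green, red), "z_map" (480x640 float32, m along the optical axis (not along the pixel's ray), 0 where there is no reading), "fx", "fy", "cx", "cy" (pixels), "xyz" and "rotation" of the camera in the world. Camera axes: x right, y down, z forward; pixel columns grow to the right and rows downward; lengths in m; the calibration is good to about 2 mm. A picture is of the moment at which its call begins.
- ctrl.hand_in(): hands the job in; it is judged then, once.
The state is a dict: "time_s": time; "q": joint angles; "dq": joint speeds; "joint_efforts": joint torques, N m; "eef_pos": TCP position; "eef_rot": TCP orientation; "wrist_force": force on the tool from outside, world axes, zero at the start; "torque": the same for the moment, N m; "opening": opening from 0.0 (shut) to 1.0 (fully open); "grasp_force": force on a finger pad.
Only numpy, scipy, OpenCV 4.12 (cv2) and the standard library are available. Lean on these libraries where they do the work, as an engineer would, in place of code of your own. Each camera call takes 0.05 s, during which the arm holds its last target. There are 200 camera calls.

### The job

Tidy the weighing corner: stand both porcelain crucibles in the steel drying tray and both stoppered glass bottles in the wooden tray, and put the steel calibration weight away in its case by sliding the case's cover back, standing the weight inside and sliding the cover fully shut again. Everything must end upright on the floor of its tray or case; set each thing down gently and never drop it.

Things in the scene. Friction and masses are not known exactly. Their poses are not given: they have to be found in the camera images.
- crucible_a: white porcelain crucible, an open cup 40 high, 42 outer diameter at the rim tapering to 30 at the foot, wall 3, about 50 g; the two are alike. Origin: centre of its underside, z up (round). Grip from above across the outside below the rim. Starts upright on the bench in the row of five loose things on the robot's side of the trays, in any order.
- crucible_b: white porcelain crucible, an open cup 40 high, 42 outer diameter at the rim tapering to 30 at the foot, wall 3, about 50 g; the two are alike. Origin: centre of its underside, z up (round). Grip from above across the outside below the rim. Starts upright on the bench in the row of five loose things on the robot's side of the trays, in any order.
- bottle_a: stoppered weighing bottle of amber glass, one closed piece: straight body 36 diameter to height 48, flange 37 diameter to 54, knob 18 diameter on top, 67 high overall, about 70 g; the two are alike. Origin: centre of its underside, z up (round). Starts upright on the bench in the row of five loose things on the robot's side of the trays, in any order.
- bottle_b: stoppered weighing bottle of amber glass, one closed piece: straight body 36 diameter to height 48, flange 37 diameter to 54, knob 18 diameter on top, 67 high overall, about 70 g; the two are alike. Origin: centre of its underside, z up (round). Starts upright on the bench in the row of five loose things on the robot's side of the trays, in any order.
- weight: polished steel calibration weight, 38 high: cylinder 30 diameter to height 25, then a neck 12 diameter and a knob 18 diameter on top (32 to 38), about 200 g. Origin: centre of its underside, z up (round). Starts upright on the bench in the row of five loose things on the robot's side of the trays, in any order.
- steel_tray: fixed shallow steel drying tray with bright metal rim, 110 (x) by 160 (y), 18 high, walls and floor 3 thick, open on top, no dividers. Origin: centre of its underside; x along its short side (roughly away from the robot), y along its long side, z up. Both crucibles fit side by side along y. Trays and case swap places between starts.
- wood_tray: fixed shallow tray of light wood, 110 (x) by 160 (y), 18 high, walls and floor 6 thick, open on top, no dividers. Origin: centre of its underside; x along its short side (roughly away from the robot), y along its long side, z up. Both bottles fit side by side along y.
- case: fixed grey plastic case for the weight, 105 (x) by 140 (y), walls 52 high, walls and floor 5 thick, one compartment 95 by 130 inside, covered by a flat sliding cover. Origin: centre of its underside; x points roughly away from the robot, the way the cover opens; z up.
- cover (a joint): travel in m of the case's flat aluminium cover (105 by 139, 6 thick, top face 58 above the bench) along the case's +x: 0 shut, 0.085 fully open. Starts 0 to 15 mm ajar. About 2 N of friction; it stays where left. Fully open it uncovers the case from its near wall to 32 mm beyond its centre; that opening is centred 8 mm to the robot's side of the case's centre.
- cover_grip (a point): centre of the top of the black grip bar on the cover, 74 above the bench: the bar is 12 thick (case x), 60 long (case y) and stands 16 above the cover, 38 to the robot's side of the cover's centre. The point moves with the cover; axes as the case's. The bar can be pinched from above across its thickness, or pushed.
Not all that is in view belongs to the job. Of the things like the case, leave any that is orange; of the rest the larger one is meant.

How it is judged:
On the way, in this order (a step that is already met when the one before it is completed fails the run):
1. the case's cover has been slid back by more than 40 mm (value of joint cover above 0.04 m), for 0.1 s.
2. the weight stands upright on the floor of the case (x of weight in the frame of case between -0.042 and 0.042 m and y of weight in the frame of case between -0.06 and 0.06 m and z of weight in the frame of case below 0.012 m and angle between weight's own z axis and vertical below 0.15 rad), for 0.2 s.
At the end, for the whole second after the job is handed in: Crucibles on the steel tray's floor, bottles on the wooden tray's, weight on its case's: upright within 0.15 rad, within 50 mm (x) and 75 mm (y) of the centre (case: 42, 60), at most 10 mm (crucibles) or 12 mm above the underside; cover within 5 mm of shut; all at rest (all of step 2 and x of crucible_a in the frame of steel_tray between -0.05 and 0.05 m and y of crucible_a in the frame of steel_tray between -0.075 and 0.075 m and z of each of crucible_a, crucible_b in the frame of steel_tray below 0.01 m and angle between each of crucible_a, crucible_b, bottle_a, bottle_b's own z axis and vertical below 0.15 rad and x of crucible_b in the frame of steel_tray between -0.05 and 0.05 m and y of crucible_b in the frame of steel_tray between -0.075 and 0.075 m and x of bottle_a in the frame of wood_tray between -0.05 and 0.05 m and y of bottle_a in the frame of wood_tray between -0.075 and 0.075 m and z of each of bottle_a, bottle_b in the frame of wood_tray below 0.012 m and x of bottle_b in the frame of wood_tray between -0.05 and 0.05 m and y of bottle_b in the frame of wood_tray between -0.075 and 0.075 m and value of joint cover below 0.005 m and linear speed of each of crucible_a, crucible_b, bottle_a, bottle_b, weight below 0.02 m/s); the robot touches nothing.
It fails at once if crucible a falls freely faster than 0.7 m/s (dropped from more than about 25 mm, or thrown) (linear speed of crucible_a above 0.7 m/s and contact force between crucible_a and the fingers below 0.05 N).
It fails at once if crucible b falls freely faster than 0.7 m/s (dropped from more than about 25 mm, or thrown) (linear speed of crucible_b above 0.7 m/s and contact force between crucible_b and the fingers below 0.05 N).
It fails at once if bottle a falls freely faster than 0.7 m/s (dropped from more than about 25 mm, or thrown) (linear speed of bottle_a above 0.7 m/s and contact force between bottle_a and the fingers below 0.05 N).
It fails at once if bottle b falls freely faster than 0.7 m/s (dropped from more than about 25 mm, or thrown) (linear speed of bottle_b above 0.7 m/s and contact force between bottle_b and the fingers below 0.05 N).
It fails at once if weight falls freely faster than 0.7 m/s (dropped from more than about 25 mm, or thrown) (linear speed of weight above 0.7 m/s and contact force between weight and the fingers below 0.05 N).
It also fails if it takes over 125 s, if anything falls off the work surface, if the arm or the gripper's body presses on something with over 40 N, if the wrist force passes 120 N, or if a joint passes its speed limit or range.

## Working session

There is one attempt and no reset: what is moved stays moved. The work goes in short steps, Python scripts to look and compute and a tool call to move; the robot and the scene stay as the last step left them, time stands still between calls to the robot, and variables do not carry over. Pictures are saved under pics/ and viewed, at most 14 in all, crops included, and the job is handed in when it is done.

Besides the shell and the picture viewer there is one more tool, called as name(argument=value, ...), one argument or row to a line, values as JSON. jog_arm: Moves the arm, as the interface text tells. Its arguments: {"type":"object","properties":{"series":{"type":"array"}},"required":["series"]}

```bash
mkdir -p pics; ls
cat > h.py <<'E'
import numpy as np, cv2, pickle
from bench import ctrl
def snap(n):
    c=ctrl.camera(n); pickle.dump(c,open(f'{n}.pkl','wb')); return c
def pts(c):
    z=c['z_map']; v,u=np.mgrid[:480,:640]
    P=np.stack([(u-c['cx'])/c['fx']*z,(v-c['cy'])/c['fy']*z,z],-1)
    return P@R(c).T+np.array(c['xyz'])
def R(c):
    r=np.array(c['rotation'],float)
    if r.shape==(3,3): return r
    from scipy.spatial.transform import Rotation
    return Rotation.from_quat(r[[1,2,3,0]]).as_matrix()
E
python3 - <<'E'
from h import *
o=ctrl.get_obs(); print(o)
for n in ['top','side']:
    c=snap(n); cv2.imwrite(f'pics/{n}0.png',c['frame']); print(n,c['xyz'],c['rotation'],c['fx'],c['cx'],c['cy'])
E
```

```text
pics
{'time_s': 0.0, 'q': array([ 9.74732883e-01,  1.81567734e-01,  1.60797472e+00,  2.95323680e-06,
        1.35381645e+00, -2.06279368e-01]), 'dq': array([ 4.78750916e-04, -4.52574919e-04, -7.75689460e-04, -5.40003161e-05,
        2.66354464e-04, -2.50971681e-04]), 'joint_efforts': array([-2.31245713e-04, -4.44876409e+01, -3.51327682e+01, -3.36945359e-04,
        9.21453786e-03,  2.39283942e-06]), 'eef_pos': array([0.21813258, 0.53139082, 0.20878527]), 'eef_rot': array([-3.46183810e-04,  1.93660855e-01,  9.81068139e-01, -8.12442977e-04]), 'wrist_force': array([ 0.50333392,  0.15276523, -0.46133845]), 'torque': array([0.0102262 , 0.00507843, 0.00043599]), 'grasp_force': 0.0, 'opening': 1.0000412881434106}
top [ 0.48093631 -0.0113705   0.96106237] [ 0.06365167 -0.70007013  0.70912917 -0.05464518] 492.4911146888438 324.5193671331652 241.0311121911253
side [ 0.27124893 -0.60637882  0.63686886] [-0.42205     0.85743336 -0.26914255  0.11934871] 463.4397527847426 317.60546110127876 237.5356689238971
```

View pics/top0.png

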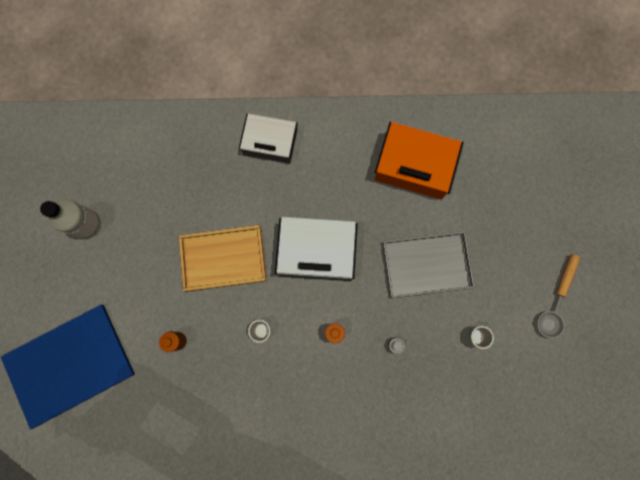

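View pics/side0.png

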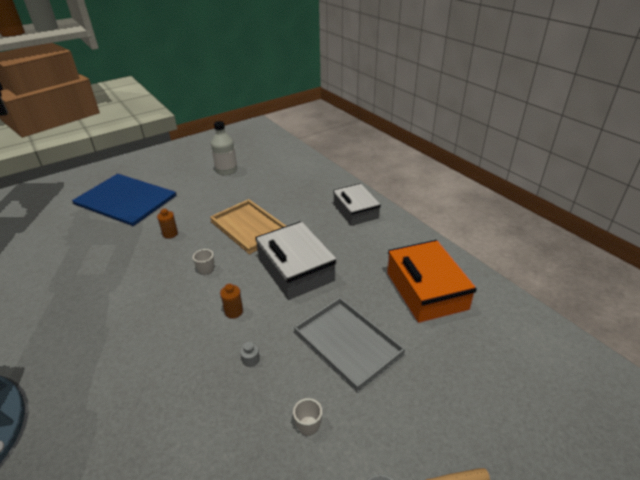

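The top view is oriented with +x up and +y left. The wood tray is at (222,258), and the meant case is the white-topped one at (317,248) with its grip at (314,267). The steel tray is at (427,265). Bottles are at (170,341) and (335,333), crucibles at (259,331) and (481,337), and the weight at (397,345). The side view shows the same layout.

```bash
cat > m.py <<'E'
from h import *
def slab(P,ctr,r,lo,hi):
    u,v=ctr; S=P[v-r:v+r,u-r:u+r].reshape(-1,3)
    return S[(S[:,2]>lo)&(S[:,2]<hi)]
def ray(c,u,v,z):
    d=R(c)@np.array([(u-c['cx'])/c['fx'],(v-c['cy'])/c['fy'],1]); p=np.array(c['xyz']); return p+d*(z-p[2])/d[2]
def rect(S):
    (x,y),(w,h),a=cv2.minAreaRect((S[:,:2]*1000).astype(np.float32)); return np.round([x,y,w,h,a],1),len(S),np.round(np.median(S[:,2])*1000,1)
E
python3 - <<'E'
from m import *
c=pickle.load(open('top.pkl','rb')); P=pts(c)
print('bench',[np.round(P[v,u]*1000,1) for u,v in [(300,400),(450,400),(230,200),(560,200)]])
for n,q,lo,hi in [('botL',(170,341),.057,.08),('botR',(335,333),.057,.08),('cruL',(259,331),.033,.05),('cruR',(481,337),.033,.05),('wt',(397,345),.028,.05)]:
    print(n,np.round(ray(c,*q,{'b':.067,'c':.04,'w':.038}[n[0]])*1000,1),*rect(slab(P,q,18,lo,hi)))
print('wood',*rect(slab(P,(222,258),52,.014,.024)),'floor',P[258,222])
print('steel',*rect(slab(P,(427,265),52,.013,.024)),'floor',P[265,427])
print('case cover',*rect(slab(P,(317,248),55,.050,.066)))
print('case all',*rect(slab(P,(317,248),55,.040,.066)))
print('grip',*rect(slab(P,(314,267),25,.068,.08)))
f=cv2.resize(c['frame'][205:365,150:510],None,fx=2.2,fy=2.2,interpolation=cv2.INTER_CUBIC)
cv2.imwrite('pics/crop1.png',f)
E
```

```text
bench [array([341.5,  49.5,   0.6]), array([ 3.386e+02, -2.313e+02, -2.000e-01]), array([ 7.301e+02,  1.893e+02, -5.000e-01]), array([ 720.2, -471.2,   -1.4])]
botL [454.8 277.5  67. ] [452.8 287.4  22.   20.   74.8] 80 65.5
botR [465.5 -17.6  67. ] [465.  -17.2  15.1  16.4  43.8] 75 65.6
cruL [470.3 122.2  40. ] [469.8 122.8  39.5  39.9  44.3] 123 39.0
cruR [ 454.8 -284.6   40. ] [ 454.  -286.7   40.3   40.5   14. ] 142 38.5
wt [ 442.1 -131.    38. ] [ 441.3 -129.5   21.    16.7   58.6] 80 37.0
wood [610.4 200.4 110.2 160.6   6.7] 788 16.8 floor [0.61171364 0.20157308 0.00496711]
steel [ 592.6 -198.9  110.3  160.6    6. ] 480 16.8 floor [ 0.59278681 -0.19953127  0.00285741]
case cover [622.   15.4 148.1 107.8  85.4] 4294 57.2
case all [622.   15.5 148.1 108.   85.4] 4350 57.2
grip [585.   18.8  58.8  12.3  86. ] 219 73.0
```

View pics/crop1.png

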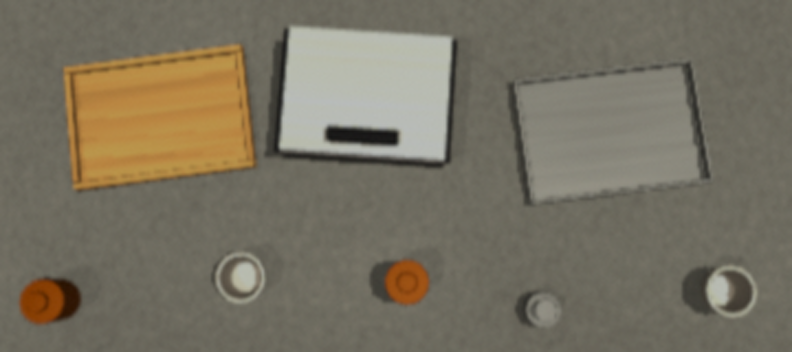

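The crop confirms the fits. The knob of the left bottle is at about (168.6,341), and the weight is at (397,345). Sizes match: trays 110x160, grip bar 12x59 at z 73, crucible rims about 40. I'll square the tool to the world first, then head for the cover bar.

jog_arm(
  series=[
    [[0, 0, 0, 0, 0, -0.13, 0], [0, 0, 0, 0, 0, -0.13, 0], [0, 0, 0, 0, 0, -0.129, 0], [-20, -40, 0, 0, 0, 0, 0], [-20, -40, 0, 0, 0, 0, 0], [-20, -40, 0, 0, 0, 0, 0], [-20, -40, 0, 0, 0, 0, 0], [-20, -40, 0, 0, 0, 0, 0], [-20, -40, 0, 0, 0, 0, 0], [0, 0, 0, 0, 0, 0, 0]],
  ],
)

```text
time_s: 1.1
eef_pos: [0.3403, 0.2878, 0.2095]
eef_rot: [0.0, 0.003, 1.0, -0.001]
wrist_force: [-0.2, 1.4, 1.0]
opening: 0.001
grasp_force: 0.0
```

```bash
cat >> m.py <<'E'
from scipy.spatial.transform import Rotation as Ro
def go(x,y,z):
    o=ctrl.get_obs(); T=Ro.from_quat(o['eef_rot'][[1,2,3,0]]).as_matrix(); W=np.diag([-1,1,-1.])
    print('t',round(o['time_s'],2),'tcp',np.round(o['eef_pos']*1000,1),'op',round(o['opening']*85.4,1),'F',np.round(o['wrist_force'],1))
    print('jog mm',np.round(T.T@(np.array([x,y,z])-o['eef_pos']*1000),1),'rot',np.round(Ro.from_matrix(T.T@W).as_rotvec(),4))
E
python3 -c "
from m import *
go(545,20,120)"
```

```text
t 1.1 tcp [340.3 287.8 209.5] op 0.1 F [-0.2  1.4  1. ]
jog mm [-206.5 -266.3   90. ] rot [-0.0017  0.0005 -0.0067]
```

jog_arm(
  series=[
    [[-26, -33.5, 0, 0, 0, 0, 0], [-26, -33.5, 0, 0, 0, 0, 0], [-26, -33.5, 0, 0, 0, 0, 0], [-26, -33.5, 0, 0, 0, 0, 0], [-26, -33.5, 0, 0, 0, 0, 0], [-26, -33.5, 0, 0, 0, -0.006, 0], [-26, -33, 0, 0, 0, 0, 0], [-24, -32, 30, 0, 0, 0, 0], [0, 0, 40, 0, 0, 0, 0], [0, 0, 20, 0, 0, 0, 0]],
  ],
)

```text
time_s: 2.1
eef_pos: [0.5428, 0.0256, 0.1158]
eef_rot: [-0.003, -0.002, 1.0, 0.001]
wrist_force: [-0.6, 1.3, 0.5]
opening: 0.001
grasp_force: 0.0
```

```bash
python3 -c "
from m import *
go(553,20,64)
c=snap('wrist');cv2.imwrite('pics/w1.png',c['frame']);print(c['xyz'])
P=pts(c);S=P.reshape(-1,3);S=S[(c['z_map'].ravel()>0)&(S[:,2]>.068)&(S[:,2]<.08)&(S[:,0]>.57)];print(rect(S))
"
```

```text
t 2.1 tcp [542.8  25.6 115.8] op 0.1 F [-0.6  1.3  0.5]
jog mm [-10.4  -5.7  51.8] rot [ 0.0011 -0.0051  0.0032]
[0.46644156 0.02507655 0.28023928]
(array([582.3,  -4.3,  16.1,  12.3,  87.5]), 653, np.float64(73.5))
```

View pics/w1.png

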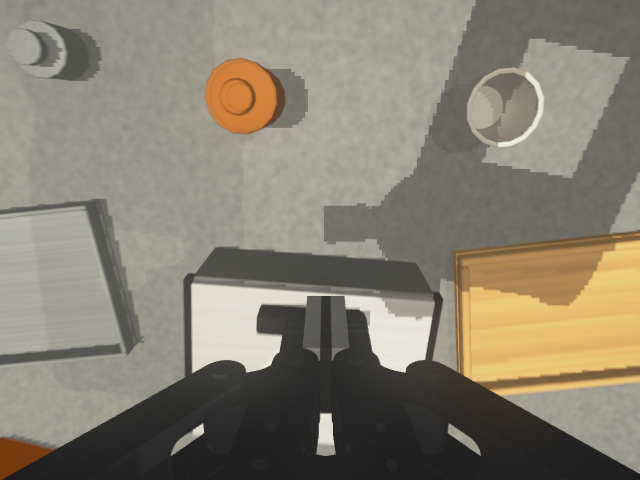

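The wrist view shows the closed fingers just in front of the bar (258–368, 320). The case's near wall is at rows 250–290, and the bottle, weight and left crucible are visible near the top of the image. I'll lower, and use this same frame to measure those objects and the near wall.

```bash
python3 -c "
from m import *
c=pickle.load(open('wrist.pkl','rb'));P=pts(c);P[c['z_map']<=0]=9
for lo,hi in [(.005,.02),(.02,.035),(.035,.05),(.054,.062)]:
    S=slab(P,(320,280),60,lo,hi);S=S[(S[:,0]<.6)&(S[:,0]>.5)]; 
    print(lo,len(S),'minx',np.percentile(S[:,0],[2,50])*1000)
for n,q,r,lo in [('botR',(237,96),45,.06),('botRall',(243,96),45,.03),('cru',(505,107),45,.034),('wt',(30,45),29,.03)]:
    print(n,*rect(slab(P,q,r,lo,.09)))
"
```

```text
0.005 971 minx [565.11538085 568.32372971]
0.02 1070 minx [565.2911055  568.27562283]
0.035 1181 minx [565.44641205 568.32509132]
0.054 2073 minx [568.09704351 575.23064544]
botR [464.3 -17.3  16.4  17.   69.7] 1079 66.7
botRall [464.2 -17.8  36.2  36.5  68.4] 4484 54.1
cru [469.4 121.7  41.2  41.1  52.6] 1787 39.2
wt [ 439.4 -132.3   18.5   17.4   84.3] 1180 37.8
```

jog_arm(
  series=[
    [[-10, -5.5, 30, 0, -0.005, 0, 0], [0, 0, 21, 0, 0, 0, 0], [0, 0, 0, 0, 0, 0, 0], [-10, 0, 0, 0, 0, 0, 0], [-8, -0.6, 0, 0, 0, 0, 0], [-8, -0.6, 0, 0, 0, 0, 0], [-8, -0.6, 0, 0, 0, 0, 0], [-8, -0.6, 0, 0, 0, 0, 0], [0, 0, 0, 0, 0, 0, 0], [0, 0, 0, 0, 0, 0, 0]],
  ],
)

```text
time_s: 3.15
eef_pos: [0.5966, 0.0183, 0.0688]
eef_rot: [0.002, -0.003, 1.0, 0.0]
wrist_force: [0.4, -0.9, 0.3]
opening: -0.001
grasp_force: 0.0
```

```bash
python3 -c "
from m import *
go(636,12,64)
c=snap('top');P=pts(c)
S=P[200:300,260:375].reshape(-1,3);S=S[(S[:,2]>.068)&(S[:,2]<.08)];print(rect(S))
S=P[170:300,260:375].reshape(-1,3);S=S[(S[:,2]>.054)&(S[:,2]<.062)];print(rect(S),S[:,0].max())
"
```

```text
t 3.15 tcp [596.6  18.3  68.8] op -0.1 F [ 0.4 -0.9  0.3]
jog mm [-39.3  -6.5   5. ] rot [0.0001 0.0046 0.0052]
(array([582.5,  -1.6,  18. ,  10.5,  84.4]), 39, np.float64(73.2))
(array([619.5,  16.2, 148.3, 101.9,  86.4]), 499, np.float64(57.1)) 0.6676314527879763
```

```bash
python3 -c "
from m import *
c=pickle.load(open('top.pkl','rb'));a=cv2.resize(c['frame'][170:320,230:400],None,fx=2.6,fy=2.6)
w=snap('wrist')['frame'];b=cv2.resize(w[200:440,180:460],(455,390))
cv2.imwrite('pics/b1.png',cv2.hconcat([a[:390,:340],b]))
P=pts(pickle.load(open('wrist.pkl','rb')))
S=P.reshape(-1,3);S=S[(S[:,2]>.068)&(S[:,2]<.08)&(S[:,0]>.55)&(S[:,0]<.7)];print(rect(S))
"
```

```text
(array([584.2,  17.6,  59.9,  12.5,  85.5]), 4560, np.float64(73.6))
```

View pics/b1.png

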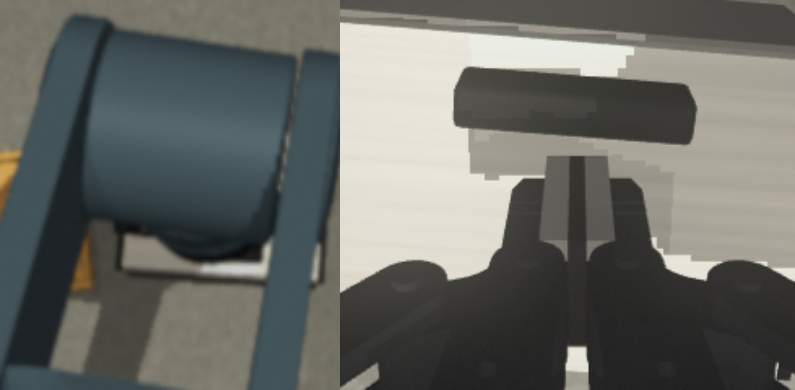

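The fingers passed over the bar: the descent was cut short and they're now on its far side at z 69. The bar hasn't moved (584.2, 17.6). I'll go back over it and descend more slowly.

jog_arm(
  series=[
    [[0, 0, -15, 0, 0.0045, 0.005, 0], [0, 0, -10, 0, 0, 0, 0], [12, 0, 0, 0, 0, 0, 0], [12, 0, 0, 0, 0, 0, 0], [12, 0, 0, 0, 0, 0, 0], [10, 0, 0, 0, 0, 0, 0], [0, 0, 0, 0, 0, 0, 0], [0, 0, 10, 0, 0, 0, 0], [0, 0, 10, 0, 0, 0, 0], [0, 0, 6, 0, 0, 0, 0]],
  ],
)

```text
time_s: 4.25
eef_pos: [0.5501, 0.0184, 0.0662]
eef_rot: [-0.001, -0.0, 1.0, 0.0]
wrist_force: [-1.0, 0.5, 0.3]
opening: -0.001
grasp_force: 0.0
```

```bash
python3 -c "
from m import *
go(553,18,64)"
```

```text
t 4.25 tcp [550.1  18.4  66.2] op -0.1 F [-1.   0.5  0.3]
jog mm [-2.9 -0.4  2.2] rot [ 0.0004 -0.0012  0.0001]
```

jog_arm(
  series=[
    [[0, 0, 2, 0, 0, 0, 0], [-8, 0, 0, 0, 0, 0, 0], [-8, 0, 0, 0, 0, 0, 0], [-8, -0.5, 0, 0, 0, 0, 0], [-8, -0.5, 0, 0, 0, 0, 0], [-8, -0.5, 0, 0, 0, 0, 0], [-8, -0.5, 0, 0, 0, 0, 0], [-8, -0.5, 0, 0, 0, 0, 0], [-8, -0.5, 0, 0, 0, 0, 0], [0, 0, 0, 0, 0, 0, 0]],
  ],
)

```text
time_s: 5.25
eef_pos: [0.6157, 0.0151, 0.066]
eef_rot: [0.001, -0.0, 1.0, -0.0]
wrist_force: [0.3, 0.0, 0.2]
opening: -0.002
grasp_force: 0.0
```

```bash
cat > bar.py <<'E'
from m import *
go(636,12,64)
c=snap('wrist');P=pts(c);cv2.imwrite('w_last.png',c['frame'])
S=P.reshape(-1,3);S=S[(c['z_map'].ravel()>0)&(S[:,2]>.068)&(S[:,2]<.08)&(S[:,0]>.55)&(S[:,0]<.75)&(abs(S[:,1])<.1)];print(rect(S))
E
python3 bar.py
```

```text
t 5.25 tcp [615.7  15.1  66. ] op -0.1 F [0.3 0.  0.2]
jog mm [-20.3  -3.1   2.1] rot [-0.0001  0.0014  0.0001]
(array([584.4,  17.4,  60. ,  12.9,  85.2]), 5031, np.float64(73.6))
```

```bash
python3 -c "
from m import *
c=pickle.load(open('wrist.pkl','rb'));P=pts(c)
for v in range(284,350,5): print(v,[tuple(np.round(P[v,u]*1000).astype(int)) for u in (312,326,338)])
"; cp w_last.png pics/w2.png
```

```text
284 [(np.int64(615), np.int64(9), np.int64(58)), (np.int64(615), np.int64(15), np.int64(58)), (np.int64(615), np.int64(20), np.int64(58))]
289 [(np.int64(618), np.int64(9), np.int64(58)), (np.int64(618), np.int64(15), np.int64(57)), (np.int64(618), np.int64(20), np.int64(58))]
294 [(np.int64(620), np.int64(9), np.int64(58)), (np.int64(621), np.int64(15), np.int64(56)), (np.int64(620), np.int64(20), np.int64(58))]
299 [(np.int64(605), np.int64(10), np.int64(94)), (np.int64(605), np.int64(15), np.int64(94)), (np.int64(605), np.int64(19), np.int64(94))]
304 [(np.int64(605), np.int64(10), np.int64(98)), (np.int64(605), np.int64(15), np.int64(98)), (np.int64(604), np.int64(19), np.int64(99))]
309 [(np.int64(605), np.int64(10), np.int64(101)), (np.int64(605), np.int64(15), np.int64(101)), (np.int64(604), np.int64(19), np.int64(102))]
314 [(np.int64(605), np.int64(11), np.int64(105)), (np.int64(604), np.int64(15), np.int64(106)), (np.int64(605), np.int64(19), np.int64(104))]
319 [(np.int64(605), np.int64(11), np.int64(108)), (np.int64(605), np.int64(15), np.int64(109)), (np.int64(605), np.i
[... 183 characters left out ...]
(605), np.int64(11), np.int64(114)), (np.int64(605), np.int64(15), np.int64(115)), (np.int64(605), np.int64(19), np.int64(115))]
334 [(np.int64(605), np.int64(11), np.int64(118)), (np.int64(604), np.int64(15), np.int64(118)), (np.int64(605), np.int64(19), np.int64(117))]
339 [(np.int64(605), np.int64(11), np.int64(120)), (np.int64(605), np.int64(15), np.int64(120)), (np.int64(605), np.int64(19), np.int64(120))]
344 [(np.int64(605), np.int64(11), np.int64(123)), (np.int64(605), np.int64(15), np.int64(123)), (np.int64(605), np.int64(18), np.int64(123))]
349 [(np.int64(605), np.int64(11), np.int64(125)), (np.int64(606), np.int64(15), np.int64(124)), (np.int64(606), np.int64(18), np.int64(124))]
```

View pics/w2.png

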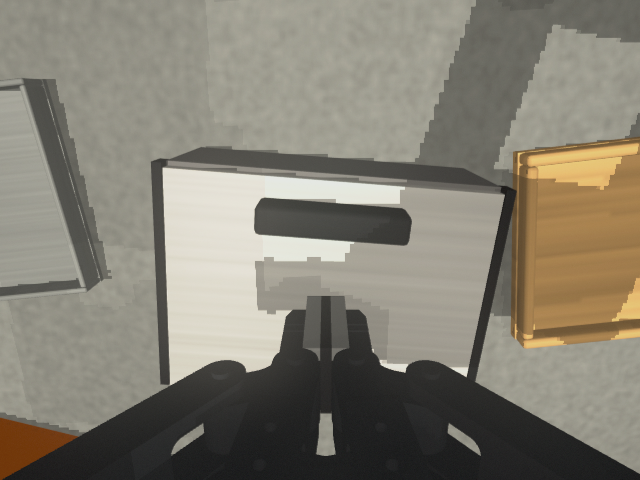

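Measured against the wrist depth, the real fingertip end is at z≈92 while the state says 66. The reported TCP is therefore about 26 mm low, which is why the fingers cleared the bar. From here I'll work with tip z = reported + 26, and confirm it by contact.

jog_arm(
  series=[
    [[16, 0, 0, 0, 0, 0, 0], [16, 1, 0, 0, 0, 0, 0], [16, 1, 0, 0, 0, 0, 0], [16, 1, 0, 0, 0, 0, 0], [2, 0, 8, 0, 0, 0, 0], [0, 0, 8, 0, 0, 0, 0], [0, 0, 8, 0, 0, 0, 0], [0, 0, 4, 0, 0, 0, 0], [0, 0, 0, 0, 0, 0, 0], [0, 0, 0, 0, 0, 0, 0]],
  ],
)

```text
time_s: 6.3
eef_pos: [0.5488, 0.0182, 0.0376]
eef_rot: [0.0, -0.0, 1.0, 0.0]
wrist_force: [-0.5, 0.1, 0.5]
opening: -0.003
grasp_force: 0.0
```

jog_arm(
  series=[
    [[-6, 0, 0, 0, 0, 0, 0], [-6, 0, 0, 0, 0, 0, 0], [-6, 0, 0, 0, 0, 0, 0], [-6, -0.5, 0, 0, 0, 0, 0], [-6, -0.5, 0, 0, 0, 0, 0], [-6, -0.5, 0, 0, 0, 0, 0], [-6, -0.5, 0, 0, 0, 0, 0], [-6, -0.5, 0, 0, 0, 0, 0], [0, 0, 0, 0, 0, 0, 0], [0, 0, 0, 0, 0, 0, 0]],
  ],
)

```text
time_s: 7.3
eef_pos: [0.5968, 0.0157, 0.0378]
eef_rot: [0.0, -0.0, 1.0, -0.0]
wrist_force: [0.6, -0.2, 0.3]
opening: -0.002
grasp_force: 0.0
```

```bash
python3 bar.py
```

```text
t 7.3 tcp [596.8  15.7  37.8] op -0.2 F [ 0.6 -0.2  0.3]
jog mm [-39.2  -3.7 -26.2] rot [-0.0001  0.0008  0.0002]
(array([598.1,  15.3,  58.8,  26.6,  88.2]), 1836, np.float64(73.2))
```

```bash
cat >> bar.py <<'E'
print('bar sides',rect(S[abs(S[:,1]-.015)>.017]),'fingerx',rect(S[abs(S[:,1]-.015)<.006]))
E
python3 bar.py; cp w_last.png pics/w3.png
```

```text
t 7.35 tcp [596.6  15.8  37.8] op -0.1 F [ 0.7 -1.1 -0.2]
jog mm [-39.4  -3.8 -26.2] rot [-0.      0.0007  0.0002]
(array([597.9,  15.5,  58.8,  26.6,  87.2]), 1808, np.float64(73.1))
bar sides (array([609.4,  14.9,  58.8,   3.4,  87.2]), 428, np.float64(70.7)) fingerx (array([585.7,  15. ,   1.7,  12. ,   1.1]), 613, np.float64(74.4))
```

View pics/w3.png

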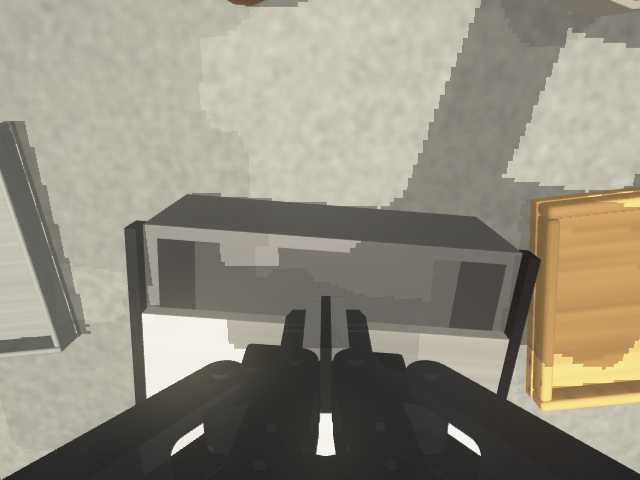

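The cover is sliding: the bar's near face has gone from 578 to about 608, and the case interior is visible at rows 235–310. I'll push about 46 mm further.

jog_arm(
  series=[
    [[-6, -0.5, 0, 0, 0, 0, 0], [-6, -0.5, 0, 0, 0, 0, 0], [-6, -0.5, 0, 0, 0, 0, 0], [-6, -0.5, 0, 0, 0, 0, 0], [-6, -0.5, 0, 0, 0, 0, 0], [-6, -0.5, 0, 0, 0, 0, 0], [-6, -0.5, 0, 0, 0, 0, 0], [-4, 0, 0, 0, 0, 0, 0], [0, 0, 0, 0, 0, 0, 0], [0, 0, 0, 0, 0, 0, 0]],
  ],
)

```text
time_s: 8.4
eef_pos: [0.6432, 0.0121, 0.0383]
eef_rot: [0.001, -0.0, 1.0, -0.0]
wrist_force: [-0.1, -0.3, -0.0]
opening: 0.0
grasp_force: 0.0
```

jog_arm(
  series=[
    [[6, 0, 0, 0, 0, 0, 0], [6, 0, -10, 0, 0, 0, 0], [10, -10, -25, 0, 0, 0, 60], [25, -18, -25, 0, 0, 0, 60], [25, -18, -25, 0, 0, 0, 60], [25, -18, -15, 0, 0, 0, 60], [25, -18, 0, 0, 0, 0, 60], [25, -18, 0, 0, 0, 0, 60], [25, -18, 0, 0, 0, 0, 60], [25, -18, 0, 0, 0, 0, 60]],
  ],
)

```text
time_s: 9.4
eef_pos: [0.4442, -0.1242, 0.1387]
eef_rot: [0.001, -0.0, 1.0, -0.0]
wrist_force: [-0.9, -0.3, 0.5]
opening: 0.699
grasp_force: 0.0
```

```bash
python3 -c "
from m import *
go(439.5,-131,100)
c=snap('top');P=pts(c);cv2.imwrite('pics/t2.png',cv2.resize(c['frame'][180:380,230:510],None,fx=2.5,fy=2.5))
S=slab(P,(317,225),70,.054,.064);print('cover',rect(S));S=slab(P,(317,235),50,.068,.08);print('bar',rect(S))
"
```

```text
t 9.4 tcp [ 444.2 -124.2  138.7] op 59.7 F [-0.9 -0.3  0.5]
jog mm [ 4.8 -6.8 38.7] rot [-0.0009  0.0018  0.0005]
cover (array([686.8, -14.5, 196.8, 242.4,  85.2]), 4158, np.float64(57.3))
bar (array([661.3,  12.3,  59.3,  12.7,  84.6]), 217, np.float64(72.7))
```

View pics/t2.png

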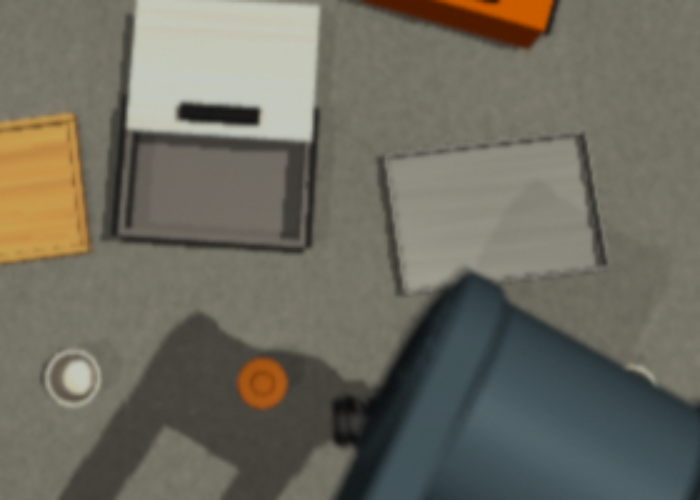

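The cover is open about 77–80 mm, with the bar now at 661, and the compartment is clear. Next I'll move over the weight and check it from the wrist.

jog_arm(
  series=[
    [[4, -7, 20, 0, 0, 0, 60], [0, 0, 20, 0, 0, 0, 60], [0, 0, 20, 0, 0, 0, 60], [0, 0, 20, 0, 0, 0, 60], [0, 0, 14, 0, 0, 0, 60], [0, 0, 0, 0, 0, 0, 60], [0, 0, 0, 0, 0, 0, 60], [0, 0, 0, 0, 0, 0, 60], [0, 0, 0, 0, 0, 0, 60], [0, 0, 0, 0, 0, 0, 60]],
  ],
)

```text
time_s: 10.45
eef_pos: [0.4421, -0.131, 0.0445]
eef_rot: [0.001, -0.0, 1.0, -0.0]
wrist_force: [0.1, 0.4, -0.3]
opening: 0.7
grasp_force: 0.0
```

```bash
python3 -c "
from m import *
go(440,-132,-23)
c=snap('wrist');P=pts(c);P[c['z_map']<=0]=9;cv2.imwrite('pics/w4.png',c['frame'])
o=ctrl.get_obs()['eef_pos']
m=(P[...,2]<.2)&(P[...,2]>.045)&(np.abs(P[...,0]-o[0])<.03)&(np.abs(P[...,1]-o[1])<.06)
S=P[m];print('tips',len(S),np.percentile(S[:,2],[0,1,5,50])*1000)
S=P.reshape(-1,3);S=S[(S[:,2]<.041)&(S[:,2]>.03)&(abs(S[:,0]-.44)<.03)&(abs(S[:,1]+.132)<.025)];print(rect(S))
"
```

```text
t 10.45 tcp [ 442.1 -131.    44.5] op 59.8 F [ 0.1  0.4 -0.3]
jog mm [ 2.2 -1.  67.5] rot [-0.0007  0.0017  0.0002]
tips 50731 [ 69.1638458   77.02526807  88.25110815 128.17563636]
(array([ 439. , -133. ,   17.5,   17.5,   46.6]), 1342, np.float64(37.7))
```

View pics/w4.png

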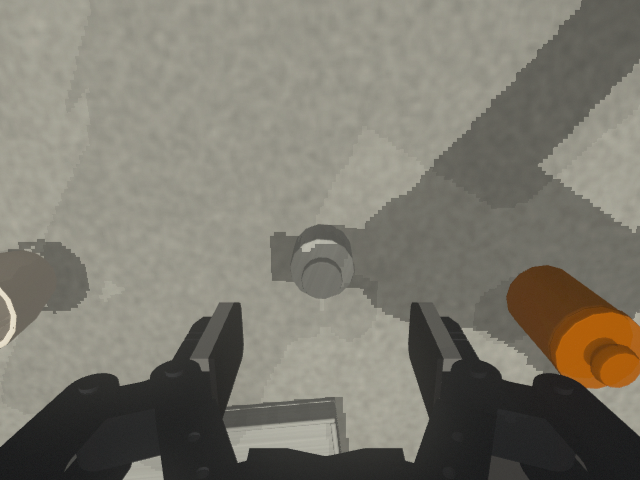

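The weight is at (322,270), between the open pads (rows 303+) and slightly toward the camera. The wrist fit puts it at (439,-133).

```bash
python3 -c "
from m import *
c=pickle.load(open('wrist.pkl','rb'));P=pts(c)
for u in (224,232,238): print([(v,*np.round(P[v,u]*1000).astype(int).tolist()) for v in range(300,318,2)])
"
```

```text
[(300, 467, -186, 0), (302, 431, -166, 75), (304, 431, -166, 77), (306, 431, -165, 79), (308, 431, -165, 79), (310, 431, -165, 81), (312, 431, -164, 82), (314, 431, -164, 84), (316, 431, -164, 85)]
[(300, 467, -181, 1), (302, 431, -163, 75), (304, 432, -163, 76), (306, 431, -163, 78), (308, 431, -162, 79), (310, 431, -162, 81), (312, 431, -162, 82), (314, 431, -161, 84), (316, 431, -161, 86)]
[(300, 468, -178, -1), (302, 431, -161, 75), (304, 432, -161, 75), (306, 432, -161, 76), (308, 433, -161, 75), (310, 434, -161, 76), (312, 434, -161, 76), (314, 435, -161, 77), (316, 436, -161, 76)]
```

jog_arm(
  series=[
    [[3, -2, 8, 0, 0, 0, 60], [0, 0, 8, 0, 0, 0, 60], [0, 0, 8, 0, 0, 0, 60], [0, 0, 8, 0, 0, 0, 60], [0, 0, 6, 0, 0, 0, 60], [0, 0, 4, 0, 0, 0, 60], [0, 0, 4, 0, 0, 0, 60], [0, 0, 4, 0, 0, 0, 60], [0, 0, 0, 0, 0, 0, 60], [0, 0, 0, 0, 0, 0, 60]],
  ],
)

```text
time_s: 11.5
eef_pos: [0.4387, -0.1327, -0.0061]
eef_rot: [0.0, -0.0, 1.0, -0.0]
wrist_force: [0.7, -0.1, 0.1]
opening: 0.706
grasp_force: 0.0
```

```bash
cat > tip.py <<'E'
from m import *
go(439,-133,-23)
c=snap('wrist');P=pts(c);P[c['z_map']<=0]=9
for v in range(294,320,3): print(v,[tuple(np.round(P[v,u]*1000).astype(int).tolist()) for u in (224,232,238,410,418)])
cv2.imwrite('w_last.png',c['frame'])
E
python3 tip.py
```

```text
t 11.5 tcp [ 438.7 -132.7   -6.1] op 60.3 F [ 0.7 -0.1  0.1]
jog mm [-0.3 -0.3 16.9] rot [-0.      0.0006  0.0003]
294 [(436, -174, 1), (436, -171, 0), (436, -168, 1), (436, -99, 0), (436, -96, 0)]
297 [(437, -174, 0), (437, -171, 0), (438, -168, 0), (438, -99, -1), (438, -96, 0)]
300 [(440, -174, -1), (439, -171, 0), (439, -168, 0), (438, -99, 1), (439, -96, 0)]
303 [(428, -168, 25), (428, -165, 24), (428, -163, 25), (440, -99, 0), (428, -101, 25)]
306 [(428, -167, 27), (428, -164, 27), (429, -163, 25), (441, -99, 0), (428, -102, 27)]
309 [(428, -167, 29), (427, -164, 30), (430, -163, 25), (443, -99, 0), (427, -103, 30)]
312 [(428, -166, 31), (427, -163, 32), (431, -163, 26), (434, -103, 20), (427, -103, 32)]
315 [(428, -166, 33), (428, -163, 34), (432, -163, 26), (434, -103, 21), (428, -103, 33)]
318 [(428, -165, 36), (428, -163, 34), (433, -163, 26), (436, -103, 21), (429, -103, 33)]
```

At opening 60 the tips sit at z≈24 for a reported -6, an offset of +30, and shut it's +26. I'll descend to about -23, which puts the tips 4–6 mm above the bench, and grip.

jog_arm(
  series=[
    [[0, 0, 6, 0, 0, 0, 60], [0, 0, 5, 0, 0, 0, 60], [0, 0, 3, 0, 0, 0, 60], [0, 0, 3, 0, 0, 0, 60], [0, 0, 0, 0, 0, 0, 60], [0, 0, 0, 0, 0, 0, 20], [0, 0, 0, 0, 0, 0, 20], [0, 0, 0, 0, 0, 0, 20], [0, 0, 0, 0, 0, 0, 20], [0, 0, 0, 0, 0, 0, 20]],
  ],
)

```text
time_s: 12.55
eef_pos: [0.4398, -0.1333, -0.0218]
eef_rot: [0.001, -0.0, 1.0, -0.001]
wrist_force: [-1.0, 0.8, 11.7]
opening: 0.332
grasp_force: 62.0
```

jog_arm(
  series=[
    [[0, 0, -5, 0, 0, 0, 20], [0, 0, -10, 0, 0, 0, 20], [0, 0, -15, 0, 0, 0, 20], [0, 0, -20, 0, 0, 0, 20], [0, 0, -25, 0, 0, 0, 20], [0, 0, -25, 0, 0, 0, 20], [0, 0, -20, 0, 0, 0, 20], [0, 0, 0, 0, 0, 0, 20], [0, 0, 0, 0, 0, 0, 20], [0, 0, 0, 0, 0, 0, 20]],
  ],
)

```text
time_s: 13.55
eef_pos: [0.4375, -0.1321, 0.0955]
eef_rot: [-0.001, -0.0, 1.0, 0.001]
wrist_force: [-0.1, 0.1, -2.4]
opening: 0.33
grasp_force: 59.3
```

```bash
python3 -c "
from m import *
go(609.5,16.5,98)
c=snap('wrist');cv2.imwrite('pics/w5.png',c['frame'][180:420,160:480])
print(ctrl.get_obs()['grasp_force'])
c=snap('top');P=pts(c)
for lo,hi in [(.045,.054)]:
    S=P[235:300,265:365].reshape(-1,3);S=S[(S[:,2]>lo)&(S[:,2]<hi)];print('walls',rect(S))
    S=P[235:300,265:365].reshape(-1,3);S=S[(S[:,2]>0)&(S[:,2]<.012)&(S[:,0]>.55)];
S=P[245:275,285:345].reshape(-1,3);S=S[(S[:,2]<.012)];print('floor',rect(S))
"
```

```text
t 13.55 tcp [ 437.5 -132.1   95.5] op 28.2 F [-0.1  0.1 -2.4]
jog mm [-172.   148.6   -2.5] rot [ 0.0012 -0.0016  0.0001]
59.28524226692389
walls (array([608. ,  17. , 147.6,  79.8,  85.3]), 456, np.float64(51.0))
floor (array([606.6,  20.2, 116.2,  58.1,  89. ]), 1736, np.float64(4.2))
```

View pics/w5.png

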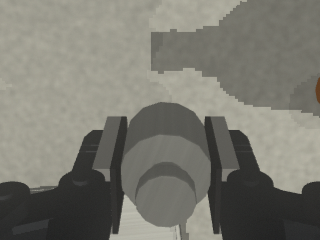

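The weight is held upright between the pads. The case opening measures as centred at (608,17), so I'll carry it there.

jog_arm(
  series=[
    [[-10, 8.5, 0, 0, 0, 0, 20], [-23, 20, 0, 0, 0, 0, 20], [-23, 20, 0, 0, 0, 0, 20], [-23, 20, 0, 0, 0, 0, 20], [-23, 20, 0, 0, 0, 0, 20], [-23, 20, 0, 0, 0, 0, 20], [-23, 20, 0, 0, 0, 0, 20], [-15, 13, 0, 0, 0, 0, 20], [-8, 7, 0, 0, 0, 0, 20], [0, 0, 0, 0, 0, 0, 20]],
  ],
)

```text
time_s: 14.65
eef_pos: [0.6099, 0.0171, 0.0961]
eef_rot: [-0.0, -0.001, 1.0, 0.0]
wrist_force: [-0.6, 0.4, -2.3]
opening: 0.33
grasp_force: 59.4
```

```bash
python3 -c "
from m import *
go(608,17,-13)"
```

```text
t 14.65 tcp [609.9  17.1  96.1] op 28.2 F [-0.6  0.4 -2.3]
jog mm [ 1.900e+00 -1.000e-01  1.091e+02] rot [ 0.0004 -0.0003  0.0018]
```

jog_arm(
  series=[
    [[2, 0, 16, 0, 0, 0, 20], [0, 0, 16, 0, 0, 0, 20], [0, 0, 16, 0, 0, 0, 20], [0, 0, 16, 0, 0, 0, 20], [0, 0, 16, 0, 0, 0, 20], [0, 0, 12, 0, 0, 0, 20], [0, 0, 8, 0, 0, 0, 20], [0, 0, 5, 0, 0, 0, 20], [0, 0, 3, 0, 0, 0, 20], [0, 0, 0, 0, 0, 0, 20]],
  ],
)

```text
time_s: 15.65
eef_pos: [0.6077, 0.0158, -0.0111]
eef_rot: [0.0, -0.0, 1.0, -0.0]
wrist_force: [-0.8, 0.0, -3.2]
opening: 0.328
grasp_force: 59.4
```

jog_arm(
  series=[
    [[0, 0, 1, 0, 0, 0, 20], [0, 0, 1, 0, 0, 0, 20], [0, 0, 1, 0, 0, 0, 20], [0, 0, 1, 0, 0, 0, 20], [0, 0, 0, 0, 0, 0, 20], [0, 0, 0, 0, 0, 0, 20], [0, 0, 0, 0, 0, 0, 20], [0, 0, 0, 0, 0, 0, 20], [0, 0, 0, 0, 0, 0, 20], [0, 0, 0, 0, 0, 0, 20]],
  ],
)

```text
time_s: 16.65
eef_pos: [0.6076, 0.0158, -0.0151]
eef_rot: [0.0, -0.0, 1.0, -0.0]
wrist_force: [-0.6, -0.7, -2.3]
opening: 0.327
grasp_force: 59.4
```

jog_arm(
  series=[
    [[0, 0, 0.7, 0, 0, 0, 20], [0, 0, 0.7, 0, 0, 0, 20], [0, 0, 0.6, 0, 0, 0, 20], [0, 0, 0, 0, 0, 0, 20], [0, 0, 0, 0, 0, 0, 20], [0, 0, 0, 0, 0, 0, 20], [0, 0, 0, 0, 0, 0, 20], [0, 0, 0, 0, 0, 0, 20], [0, 0, 0, 0, 0, 0, 20], [0, 0, 0, 0, 0, 0, 20]],
  ],
)

```text
time_s: 17.65
eef_pos: [0.6076, 0.0158, -0.0167]
eef_rot: [0.0, -0.0, 1.0, -0.0]
wrist_force: [-3.2, -0.1, 6.1]
opening: 0.335
grasp_force: 63.1
```

Contact: the force went from -2.3 to +6 N. I'll release slowly and lift.

jog_arm(
  series=[
    [[0, 0, 0, 0, 0, 0, 32], [0, 0, 0, 0, 0, 0, 36], [0, 0, 0, 0, 0, 0, 45], [0, 0, 0, 0, 0, 0, 50], [0, 0, -8, 0, 0, 0, 50], [0, 0, -18, 0, 0, 0, 50], [0, 0, -25, 0, 0, 0, 50], [0, 0, -25, 0, 0, 0, 50], [0, 0, -25, 0, 0, 0, 50], [0, 0, 0, 0, 0, 0, 50]],
  ],
)

```text
time_s: 18.65
eef_pos: [0.6108, 0.0153, 0.0888]
eef_rot: [0.004, -0.0, 1.0, -0.001]
wrist_force: [0.4, -0.5, 0.0]
opening: 0.586
grasp_force: 0.0
```

```bash
python3 -c "
from m import *
go(685,11.5,62)
c=snap('wrist');cv2.imwrite('pics/w6.png',c['frame']);P=pts(c);P[c['z_map']<=0]=9
S=P.reshape(-1,3);S=S[(S[:,2]<.047)&(S[:,2]>.036)&(abs(S[:,0]-.608)<.03)&(abs(S[:,1]-.016)<.025)];print('wt knob',rect(S))
S=P.reshape(-1,3);S=S[(S[:,2]<.08)&(S[:,2]>.068)&(S[:,0]>.63)&(S[:,0]<.7)&(abs(S[:,1])<.08)];print('bar',len(S) and rect(S))
"
```

```text
t 18.65 tcp [610.8  15.3  88.8] op 50.0 F [ 0.4 -0.5  0. ]
jog mm [-74.   -3.8  27.4] rot [-0.0013  0.0085  0.0003]
wt knob (array([607.1,  15.5,  17.5,  17.4,  42.5]), 928, np.float64(42.7))
bar (array([660.6,  11.3,  60.1,  13.4,  85.3]), 3134, np.float64(73.5))
```

View pics/w6.png

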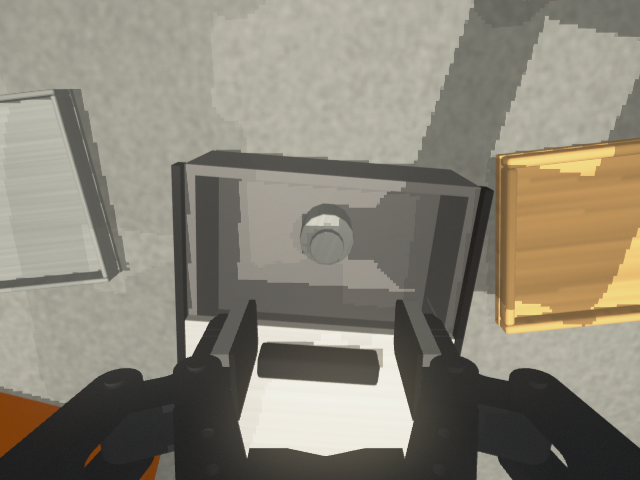

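The weight is standing on the case floor, with its knob top at 42.7 (expected 43). Now I'll go over the bar, close the fingers behind it and draw the cover shut.

jog_arm(
  series=[
    [[-20, -1, 0, 0, 0.008, 0, 0], [-20, -1, 0, 0, 0, 0, 0], [-20, -1, 0, 0, 0, 0, 0], [-19, -1, 0, 0, 0, 0, 0], [0, 0, 10, 0, 0, 0, 0], [0, 0, 15, 0, 0, 0, 0], [0, 0, 12, 0, 0, 0, 0], [0, 0, 8, 0, 0, 0, 0], [0, 0, 5, 0, 0, 0, 0], [0, 0, 0, 0, 0, 0, 0]],
  ],
)

```text
time_s: 19.7
eef_pos: [0.6887, 0.0118, 0.0364]
eef_rot: [-0.001, -0.0, 1.0, -0.0]
wrist_force: [1.3, 2.2, 10.8]
opening: -0.001
grasp_force: 5.5
```

```bash
python3 -c "
from m import *
go(605,17.5,38)"
```

```text
t 19.7 tcp [688.7  11.8  36.4] op -0.1 F [ 1.3  2.2 10.8]
jog mm [83.7  5.7 -1.5] rot [-0.0005 -0.0012  0.0002]
```

jog_arm(
  series=[
    [[0, 0, -6, 0, 0, 0, 0], [0, 0, 0, 0, 0, 0, 0], [10, 0.7, 0, 0, 0, 0, 0], [10, 0.7, 0, 0, 0, 0, 0], [10, 0.7, 0, 0, 0, 0, 0], [10, 0.7, 0, 0, 0, 0, 0], [10, 0.7, 0, 0, 0, 0, 0], [10, 0.7, 0, 0, 0, 0, 0], [8, 0.7, 0, 0, 0, 0, 0], [5, 0.5, 0, 0, 0, 0, 0]],
  ],
)

```text
time_s: 20.7
eef_pos: [0.6122, 0.0172, 0.0399]
eef_rot: [-0.004, -0.0, 1.0, -0.0]
wrist_force: [1.2, -0.9, -1.7]
opening: 0.002
grasp_force: 0.8
```

jog_arm(
  series=[
    [[4, 0, 0, 0, 0, 0, 0], [4, 0, 0, 0, 0, 0, 0], [2, 0, 0, 0, 0, 0, 0], [2, 0, 0, 0, 0, 0, 0], [1, 0, 0, 0, 0, 0, 0], [1, 0, 0, 0, 0, 0, 0], [1, 0, 0, 0, 0, 0, 0], [0, 0, 0, 0, 0, 0, 0], [0, 0, 0, 0, 0, 0, 0], [0, 0, 0, 0, 0, 0, 0]],
  ],
)

```text
time_s: 21.7
eef_pos: [0.5995, 0.0172, 0.0404]
eef_rot: [-0.002, 0.0, 1.0, -0.0]
wrist_force: [5.5, 1.2, -3.0]
opening: 0.001
grasp_force: 2.7
```

```bash
python3 bar.py
```

```text
t 21.7 tcp [599.5  17.2  40.4] op 0.1 F [ 5.5  1.2 -3. ]
jog mm [-36.4  -5.2 -23.8] rot [-0.     -0.0048 -0.    ]
(array([585.1,  17.4,  59.9,  18.8,  85.4]), 7619, np.float64(73.6))
bar sides (array([582.2,  17.7,  59.9,  12.7,  85.3]), 2737, np.float64(73.5)) fingerx (array([5.843e+02, 1.500e+01, 1.810e+01, 1.190e+01, 1.000e-01]), 1772, np.float64(73.7))
```

jog_arm(
  series=[
    [[1, 0, 0, 0, 0, 0, 0], [1, 0, 0, 0, 0, 0, 0], [1, 0, 0, 0, 0, 0, 0], [0, 0, 0, 0, 0, 0, 0], [0, 0, 0, 0, 0, 0, 0], [0, 0, 0, 0, 0, 0, 0], [0, 0, 0, 0, 0, 0, 0], [0, 0, 0, 0, 0, 0, 0], [0, 0, 0, 0, 0, 0, 0], [0, 0, 0, 0, 0, 0, 0]],
  ],
)

```text
time_s: 22.75
eef_pos: [0.5993, 0.0172, 0.0407]
eef_rot: [0.001, 0.0, 1.0, -0.0]
wrist_force: [16.0, 2.5, -10.1]
opening: -0.005
grasp_force: 7.7
```

```bash
python3 bar.py
```

```text
t 22.75 tcp [599.3  17.2  40.7] op -0.4 F [ 16.    2.5 -10.1]
jog mm [-36.7  -5.1 -23.3] rot [-0.      0.0014 -0.0005]
(array([585. ,  17.5,  59.9,  18.6,  85.6]), 7574, np.float64(73.6))
bar sides (array([582. ,  17.7,  59.9,  12.7,  85.6]), 2741, np.float64(73.5)) fingerx (array([584.3,  15. ,  17.9,  12. ,   0. ]), 1748, np.float64(73.7))
```

The cover is against its stop: force rises with no motion. I'll back off, lift and go to the right-hand bottle at (464.3,-17.3).

jog_arm(
  series=[
    [[-3, 0, 0, 0, 0, 0, 0], [-3, 0, 0, 0, 0, 0, 0], [0, 0, -15, 0, 0, 0, 0], [0, 0, -20, 0, 0, 0, 0], [0, 0, -20, 0, 0, 0, 60], [25, -6, 0, 0, 0, 0, 60], [30, -8, 0, 0, 0, 0, 60], [30, -8, 0, 0, 0, 0, 60], [30, -8, 0, 0, 0, 0, 60], [22, -5, 0, 0, 0, 0, 60]],
  ],
)

```text
time_s: 23.8
eef_pos: [0.4624, -0.0181, 0.0967]
eef_rot: [-0.004, -0.0, 1.0, -0.0]
wrist_force: [0.1, 0.1, -0.4]
opening: 0.699
grasp_force: 0.0
```

```bash
python3 -c "
from m import *
go(464.3,-17.3,-14)"
```

```text
t 23.8 tcp [462.4 -18.1  96.7] op 59.7 F [ 0.1  0.1 -0.4]
jog mm [ -2.8   0.8 110.7] rot [-0.0002 -0.0087  0.0002]
```

jog_arm(
  series=[
    [[-2, 1, 15, 0, 0, 0, 60], [0, 0, 15, 0, 0, 0, 60], [0, 0, 15, 0, 0, 0, 60], [0, 0, 15, 0, 0, 0, 60], [0, 0, 15, 0, 0, 0, 60], [0, 0, 15, 0, 0, 0, 60], [0, 0, 12, 0, 0, 0, 60], [0, 0, 8, 0, 0, 0, 60], [0, 0, 0, 0, 0, 0, 60], [0, 0, 0, 0, 0, 0, 60]],
  ],
)

```text
time_s: 24.8
eef_pos: [0.466, -0.0169, -0.0135]
eef_rot: [-0.004, -0.0, 1.0, -0.0]
wrist_force: [-1.0, 0.0, -0.2]
opening: 0.705
grasp_force: 0.0
```

jog_arm(
  series=[
    [[0, 0, 0, 0, 0, 0, 45], [0, 0, 0, 0, 0, 0, 28], [0, 0, 0, 0, 0, 0, 28], [0, 0, 0, 0, 0, 0, 28], [0, 0, 0, 0, 0, 0, 28], [0, 0, -4, 0, 0, 0, 28], [0, 0, -12, 0, 0, 0, 28], [0, 0, -20, 0, 0, 0, 28], [0, 0, -20, 0, 0, 0, 28], [0, 0, -14, 0, 0, 0, 28]],
  ],
)

```text
time_s: 25.8
eef_pos: [0.467, -0.017, 0.0581]
eef_rot: [-0.003, -0.0, 1.0, -0.0]
wrist_force: [0.8, 0.3, -0.6]
opening: 0.405
grasp_force: 59.7
```

```bash
python3 -c "
from m import *
c,s=np.cos(np.radians(6.7)),np.sin(np.radians(6.7))
f=lambda X,Y,x,y,c,s:(X+c*x-s*y,Y+s*x+c*y)
print('wood', f(611,200.6,22,-25,c,s),f(611,200.6,-22,25,c,s))
c,s=np.cos(np.radians(6)),np.sin(np.radians(6))
print('steel', f(592.7,-199,22,25,c,s),f(592.7,-199,-22,-25,c,s))
x,y=f(611,200.6,22,-25,np.cos(.117),np.sin(.117)); go(x,y,-6)"
```

```text
wood (np.float64(635.7665227173301), np.float64(178.33748997772318)) (np.float64(586.2334772826699), np.float64(222.8625100222768))
steel (np.float64(611.9662701164108), np.float64(-171.8373264239048)) (np.float64(573.4337298835893), np.float64(-226.1626735760952))
t 25.8 tcp [467.  -17.   58.1] op 34.6 F [ 0.8  0.3 -0.6]
jog mm [-169.2  195.3   63.1] rot [-0.0005 -0.0057  0.0003]
```

Gripped. The placing target is (636,178) in the wood tray.

jog_arm(
  series=[
    [[0, 0, -15, 0, -0.005, 0, 28], [-6, 7, -20, 0, 0, 0, 28], [-20, 23, 0, 0, 0, 0, 28], [-25, 29, 0, 0, 0, 0, 28], [-25, 29, 0, 0, 0, 0, 28], [-25, 29, 0, 0, 0, 0, 28], [-25, 29, 0, 0, 0, 0, 28], [-22, 26, 0, 0, 0, 0, 28], [-14, 16, 0, 0, 0, 0, 28], [-7, 7, 0, 0, 0, 0, 28]],
  ],
)

```text
time_s: 26.8
eef_pos: [0.6362, 0.1799, 0.0913]
eef_rot: [-0.001, -0.001, 1.0, 0.0]
wrist_force: [0.1, -0.4, -0.8]
opening: 0.402
grasp_force: 59.8
```

```bash
python3 -c "
from m import *
go(636,178.3,-4)"
```

```text
t 26.8 tcp [636.2 179.9  91.3] op 34.3 F [ 0.1 -0.4 -0.8]
jog mm [ 0.  -1.6 95.3] rot [ 0.0003 -0.0019  0.0019]
```

jog_arm(
  series=[
    [[0, -2, 15, 0, 0, 0, 28], [0, 0, 16, 0, 0, 0, 28], [0, 0, 16, 0, 0, 0, 28], [0, 0, 16, 0, 0, 0, 28], [0, 0, 14, 0, 0, 0, 28], [0, 0, 10, 0, 0, 0, 28], [0, 0, 6, 0, 0, 0, 28], [0, 0, 2, 0, 0, 0, 28], [0, 0, 0, 0, 0, 0, 28], [0, 0, 0, 0, 0, 0, 28]],
  ],
)

```text
time_s: 27.8
eef_pos: [0.6359, 0.1763, -0.0035]
eef_rot: [-0.001, -0.0, 1.0, 0.0]
wrist_force: [-0.6, -0.9, -0.6]
opening: 0.403
grasp_force: 59.8
```

jog_arm(
  series=[
    [[0, 0, 1, 0, 0, 0, 28], [0, 0, 1, 0, 0, 0, 28], [0, 0, 1, 0, 0, 0, 28], [0, 0, 0, 0, 0, 0, 28], [0, 0, 0, 0, 0, 0, 28], [0, 0, 0, 0, 0, 0, 28], [0, 0, 0, 0, 0, 0, 28], [0, 0, 0, 0, 0, 0, 28], [0, 0, 0, 0, 0, 0, 28], [0, 0, 0, 0, 0, 0, 28]],
  ],
)

```text
time_s: 28.8
eef_pos: [0.6355, 0.1762, -0.0069]
eef_rot: [-0.001, -0.0, 1.0, 0.0]
wrist_force: [-0.9, 0.8, 4.9]
opening: 0.404
grasp_force: 60.2
```

Contact. I'll release, lift and head for the left bottle.

jog_arm(
  series=[
    [[0, 0, 0, 0, 0, 0, 38], [0, 0, 0, 0, 0, 0, 44], [0, 0, 0, 0, 0, 0, 50], [0, 0, -8, 0, 0, 0, 50], [0, 0, -18, 0, 0, 0, 50], [0, 0, -25, 0, 0, 0, 60], [0, 0, -25, 0, 0, 0, 60], [0, 0, -25, 0, 0, 0, 60], [15, 10, 0, 0, 0, 0, 60], [25, 15, 0, 0, 0, 0, 60]],
  ],
)

```text
time_s: 29.8
eef_pos: [0.5979, 0.2008, 0.0974]
eef_rot: [0.002, 0.001, 1.0, 0.0]
wrist_force: [-0.3, 0.2, -1.1]
opening: 0.703
grasp_force: 0.0
```

jog_arm(
  series=[
    [[28, 15, 0, 0, 0, 0, 60], [28, 15, 0, 0, 0, 0, 60], [28, 15, 0, 0, 0, 0, 60], [22, 15, 0, 0, 0, 0, 60], [15, 10, 0, 0, 0, 0, 60], [8, 4, 0, 0, 0, 0, 60], [0, 0, 0, 0, 0, 0, 60], [0, 0, 0, 0, 0, 0, 60], [0, 0, 0, 0, 0, 0, 60], [0, 0, 0, 0, 0, 0, 60]],
  ],
)

```text
time_s: 30.8
eef_pos: [0.4672, 0.2746, 0.0941]
eef_rot: [-0.001, 0.0, 1.0, -0.0]
wrist_force: [0.2, -0.0, 0.9]
opening: 0.702
grasp_force: 0.0
```

```bash
cat > near.py <<'E'
import sys
from m import *
x,y,lo,hi,z=map(float,sys.argv[1:])
c=snap('wrist');P=pts(c);P[c['z_map']<=0]=9;cv2.imwrite('w_last.png',c['frame'])
S=P.reshape(-1,3);S=S[(S[:,2]>lo)&(S[:,2]<hi)&(abs(S[:,0]-x)<.035)&(abs(S[:,1]-y)<.027)]
r=rect(S);print(r);go(r[0][0],r[0][1],z)
E
python3 near.py .454 .280 .06 .07 -14
```

```text
(array([451.2, 284.3,  16.6,  16.7,  45.3]), 1029, np.float64(66.6))
t 30.85 tcp [467.1 274.7  94. ] op 59.7 F [0.4 0.  0. ]
jog mm [ 15.6   9.6 108. ] rot [-0.0001 -0.0026 -0.0008]
```

jog_arm(
  series=[
    [[8, 5, 0, 0, 0, 0, 60], [8, 5, 15, 0, 0, 0, 60], [0, 0, 16, 0, 0, 0, 60], [0, 0, 16, 0, 0, 0, 60], [0, 0, 16, 0, 0, 0, 60], [0, 0, 16, 0, 0, 0, 60], [0, 0, 14, 0, 0, 0, 60], [0, 0, 10, 0, 0, 0, 60], [0, 0, 5, 0, 0, 0, 60], [0, 0, 0, 0, 0, 0, 60]],
  ],
)

```text
time_s: 31.85
eef_pos: [0.4497, 0.285, -0.0144]
eef_rot: [-0.002, -0.0, 1.0, -0.0]
wrist_force: [-0.2, -0.2, -0.7]
opening: 0.704
grasp_force: 0.0
```

jog_arm(
  series=[
    [[0, 0, 0, 0, 0, 0, 45], [0, 0, 0, 0, 0, 0, 28], [0, 0, 0, 0, 0, 0, 28], [0, 0, 0, 0, 0, 0, 28], [0, 0, 0, 0, 0, 0, 28], [0, 0, -4, 0, 0, 0, 28], [0, 0, -12, 0, 0, 0, 28], [0, 0, -20, 0, 0, 0, 28], [0, 0, -24, 0, 0, 0, 28], [0, 0, -24, 0, 0, 0, 28]],
  ],
)

```text
time_s: 32.85
eef_pos: [0.45, 0.285, 0.0714]
eef_rot: [-0.002, -0.0, 1.0, -0.0]
wrist_force: [0.7, -0.8, 0.0]
opening: 0.406
grasp_force: 59.7
```

```bash
python3 -c "
from m import *
go(586,223,-4)"
```

```text
t 32.85 tcp [450.  285.   71.4] op 34.7 F [ 0.7 -0.8  0. ]
jog mm [-136.3  -62.    75. ] rot [-0.0002 -0.0031  0.0002]
```

jog_arm(
  series=[
    [[-10, -5, 0, 0, 0, 0, 28], [-22, -10, 0, 0, 0, 0, 28], [-26, -12, 0, 0, 0, 0, 28], [-26, -12, 0, 0, 0, 0, 28], [-26, -12, 0, 0, 0, 0, 28], [-17, -8, 0, 0, 0, 0, 28], [-9, -3, 10, 0, 0, 0, 28], [0, 0, 15, 0, 0, 0, 28], [0, 0, 15, 0, 0, 0, 28], [0, 0, 0, 0, 0, 0, 28]],
  ],
)

```text
time_s: 33.85
eef_pos: [0.5821, 0.2231, 0.0255]
eef_rot: [-0.005, -0.001, 1.0, -0.001]
wrist_force: [-0.2, 0.1, -0.9]
opening: 0.407
grasp_force: 59.8
```

```bash
python3 -c "
from m import *
go(586,223,-4)"
```

```text
t 33.85 tcp [582.1 223.1  25.5] op 34.7 F [-0.2  0.1 -0.9]
jog mm [-4.2 -0.1 29.4] rot [-0.0012 -0.0102  0.001 ]
```

jog_arm(
  series=[
    [[-4, 0, 0, 0, -0.004, 0, 28], [0, 0, 10, 0, 0, 0, 28], [0, 0, 10, 0, 0, 0, 28], [0, 0, 6, 0, 0, 0, 28], [0, 0, 3, 0, 0, 0, 28], [0, 0, 1, 0, 0, 0, 28], [0, 0, 1, 0, 0, 0, 28], [0, 0, 0, 0, 0, 0, 28], [0, 0, 0, 0, 0, 0, 28], [0, 0, 0, 0, 0, 0, 28]],
  ],
)

```text
time_s: 34.85
eef_pos: [0.5906, 0.2232, -0.0009]
eef_rot: [0.001, -0.0, 1.0, 0.0]
wrist_force: [0.1, -0.5, -0.9]
opening: 0.407
grasp_force: 59.8
```

jog_arm(
  series=[
    [[3, 0, 2, 0, 0, 0, 28], [0, 0, 2, 0, 0, 0, 28], [0, 0, 1, 0, 0, 0, 28], [0, 0, 0.5, 0, 0, 0, 28], [0, 0, 0.5, 0, 0, 0, 28], [0, 0, 0, 0, 0, 0, 28], [0, 0, 0, 0, 0, 0, 28], [0, 0, 0, 0, 0, 0, 28], [0, 0, 0, 0, 0, 0, 28], [0, 0, 0, 0, 0, 0, 28]],
  ],
)

```text
time_s: 35.85
eef_pos: [0.5873, 0.2232, -0.0069]
eef_rot: [0.001, -0.0, 1.0, -0.0]
wrist_force: [-4.3, -1.0, 5.8]
opening: 0.405
grasp_force: 60.2
```

Contact. I'll release, lift and go to the left crucible at (469.5,122).

jog_arm(
  series=[
    [[0, 0, 0, 0, 0, 0, 38], [0, 0, 0, 0, 0, 0, 44], [0, 0, 0, 0, 0, 0, 50], [0, 0, -8, 0, 0, 0, 50], [0, 0, -18, 0, 0, 0, 50], [0, 0, -25, 0, 0, 0, 60], [0, 0, -25, 0, 0, 0, 60], [0, 0, -20, 0, 0, 0, 60], [15, -12, 0, 0, 0, 0, 60], [20, -18, 0, 0, 0, 0, 60]],
  ],
)

```text
time_s: 36.85
eef_pos: [0.5535, 0.1935, 0.0907]
eef_rot: [0.003, -0.001, 1.0, 0.0]
wrist_force: [0.5, -0.5, 0.0]
opening: 0.7
grasp_force: 0.0
```

jog_arm(
  series=[
    [[22, -20, 0, 0, 0, 0, 60], [22, -20, 0, 0, 0, 0, 60], [20, -18, 0, 0, 0, 0, 60], [10, -8, 0, 0, 0, 0, 60], [5, -4, 0, 0, 0, 0, 60], [0, 0, 0, 0, 0, 0, 60], [0, 0, 0, 0, 0, 0, 60], [0, 0, 0, 0, 0, 0, 60], [0, 0, 0, 0, 0, 0, 60], [0, 0, 0, 0, 0, 0, 60]],
  ],
)

```text
time_s: 37.85
eef_pos: [0.4734, 0.1235, 0.0885]
eef_rot: [0.001, -0.0, 1.0, 0.0]
wrist_force: [-1.0, 0.2, -0.5]
opening: 0.698
grasp_force: 0.0
```

```bash
python3 near.py .4695 .122 .034 .045 -18
```

```text
(array([469.3, 121.8,  40.8,  41.1,  72.5]), 1650, np.float64(39.4))
t 37.9 tcp [473.4 123.4  88.5] op 59.5 F [-0.1 -0.1  0.5]
jog mm [  4.2  -1.6 106.5] rot [0.     0.0013 0.0006]
```

jog_arm(
  series=[
    [[4, -1.5, 15, 0, 0, 0, 60], [0, 0, 16, 0, 0, 0, 60], [0, 0, 16, 0, 0, 0, 60], [0, 0, 16, 0, 0, 0, 60], [0, 0, 15, 0, 0, 0, 60], [0, 0, 13, 0, 0, 0, 60], [0, 0, 9, 0, 0, 0, 60], [0, 0, 5, 0, 0, 0, 60], [0, 0, 0, 0, 0, 0, 60], [0, 0, 0, 0, 0, 0, 60]],
  ],
)

```text
time_s: 38.9
eef_pos: [0.4698, 0.1217, -0.0161]
eef_rot: [0.001, -0.0, 1.0, -0.0]
wrist_force: [-0.1, 0.1, 0.2]
opening: 0.701
grasp_force: 0.0
```

jog_arm(
  series=[
    [[0, 0, 0, 0, 0, 0, 50], [0, 0, 0, 0, 0, 0, 40], [0, 0, 0, 0, 0, 0, 30], [0, 0, 0, 0, 0, 0, 30], [0, 0, 0, 0, 0, 0, 30], [0, 0, 0, 0, 0, 0, 30], [0, 0, -4, 0, 0, 0, 30], [0, 0, -6, 0, 0, 0, 30], [0, 0, -6, 0, 0, 0, 30], [0, 0, 0, 0, 0, 0, 30]],
  ],
)

```text
time_s: 39.9
eef_pos: [0.4703, 0.1217, 0.0008]
eef_rot: [0.002, -0.0, 1.0, 0.0]
wrist_force: [-0.1, 0.5, 0.2]
opening: 0.461
grasp_force: 60.2
```

```bash
python3 -c "
from m import *
go(612,-172,-14)
c=snap('wrist');cv2.imwrite('pics/w7.png',c['frame'][180:420,160:480])
c=snap('side');cv2.imwrite('pics/s7.png',cv2.resize(c['frame'][200:340,130:270],None,fx=2,fy=2))
a=cv2.imread('pics/w7.png');b=cv2.resize(cv2.imread('pics/s7.png'),(240,240));cv2.imwrite('pics/ws7.png',cv2.hconcat([a,b]))
"
```

```text
t 39.9 tcp [470.3 121.7   0.8] op 39.4 F [-0.1  0.5  0.2]
jog mm [-141.6 -293.7   15.3] rot [0.     0.0036 0.0002]
```

View pics/ws7.png

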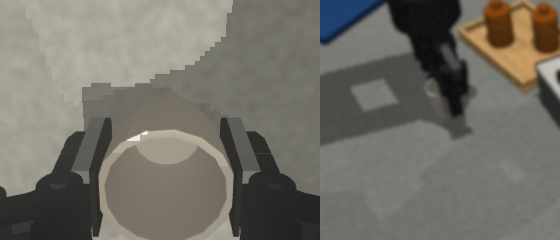

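The crucible is held level between the pads, and both bottles stand in the wood tray. I'll lift and carry it to the steel tray.

jog_arm(
  series=[
    [[0, 0, -15, 0, 0, 0, 30], [0, 0, -22, 0, 0, 0, 30], [0, 0, -25, 0, 0, 0, 30], [0, -15, -18, 0, 0, 0, 30], [-12, -28, 0, 0, 0, 0, 30], [-15, -35, 0, 0, 0, 0, 30], [-15, -35, 0, 0, 0, 0, 30], [-15, -35, 0, 0, 0, 0, 30], [-15, -35, 0, 0, 0, 0, 30], [-15, -35, 0, 0, 0, 0, 30]],
  ],
)

```text
time_s: 41.0
eef_pos: [0.5564, -0.0977, 0.0794]
eef_rot: [0.0, -0.0, 1.0, 0.0]
wrist_force: [-0.2, 0.2, 0.0]
opening: 0.464
grasp_force: 60.4
```

jog_arm(
  series=[
    [[-15, -30, 0, 0, 0, 0, 30], [-15, -20, 0, 0, 0, 0, 30], [-15, -14, 0, 0, 0, 0, 30], [-9, -10, 0, 0, 0, 0, 30], [0, 0, 0, 0, 0, 0, 30], [0, 0, 12, 0, 0, 0, 30], [0, 0, 16, 0, 0, 0, 30], [0, 0, 16, 0, 0, 0, 30], [0, 0, 10, 0, 0, 0, 30], [0, 0, 0, 0, 0, 0, 30]],
  ],
)

```text
time_s: 42.0
eef_pos: [0.6083, -0.169, 0.0229]
eef_rot: [-0.001, -0.0, 1.0, 0.001]
wrist_force: [0.4, 0.8, -0.9]
opening: 0.464
grasp_force: 60.4
```

```bash
python3 -c "
from m import *
go(612,-172,-9)"
```

```text
t 42.0 tcp [ 608.3 -169.    22.9] op 39.6 F [ 0.4  0.8 -0.9]
jog mm [-3.8 -3.1 31.8] rot [ 0.0022 -0.003   0.0005]
```

jog_arm(
  series=[
    [[-3, -2, 0, 0, 0, 0, 30], [0, 0, 8, 0, 0, 0, 30], [0, 0, 10, 0, 0, 0, 30], [0, 0, 8, 0, 0, 0, 30], [0, 0, 3, 0, 0, 0, 30], [0, 0, 2, 0, 0, 0, 30], [0, 0, 1, 0, 0, 0, 30], [0, 0, 0, 0, 0, 0, 30], [0, 0, 0, 0, 0, 0, 30], [0, 0, 0, 0, 0, 0, 30]],
  ],
)

```text
time_s: 43.0
eef_pos: [0.6137, -0.1724, -0.0058]
eef_rot: [0.001, -0.0, 1.0, -0.0]
wrist_force: [0.3, 0.6, -0.7]
opening: 0.46
grasp_force: 60.4
```

jog_arm(
  series=[
    [[0, 0, 0.7, 0, 0, 0, 30], [0, 0, 0.7, 0, 0, 0, 30], [0, 0, 0.6, 0, 0, 0, 30], [0, 0, 0, 0, 0, 0, 30], [0, 0, 0, 0, 0, 0, 30], [0, 0, 0, 0, 0, 0, 30], [0, 0, 0, 0, 0, 0, 30], [0, 0, 0, 0, 0, 0, 30], [0, 0, 0, 0, 0, 0, 30], [0, 0, 0, 0, 0, 0, 30]],
  ],
)

```text
time_s: 44.0
eef_pos: [0.6134, -0.1723, -0.0082]
eef_rot: [0.001, -0.0, 1.0, 0.0]
wrist_force: [0.2, 0.2, 0.1]
opening: 0.462
grasp_force: 60.4
```

jog_arm(
  series=[
    [[0, 0, 1, 0, 0, 0, 30], [0, 0, 1, 0, 0, 0, 30], [0, 0, 0.5, 0, 0, 0, 30], [0, 0, 0.5, 0, 0, 0, 30], [0, 0, 0.5, 0, 0, 0, 30], [0, 0, 0.5, 0, 0, 0, 30], [0, 0, 0, 0, 0, 0, 30], [0, 0, 0, 0, 0, 0, 30], [0, 0, 0, 0, 0, 0, 30], [0, 0, 0, 0, 0, 0, 30]],
  ],
)

```text
time_s: 45.0
eef_pos: [0.6135, -0.1723, -0.0121]
eef_rot: [0.001, -0.0, 1.0, 0.0]
wrist_force: [0.4, 0.6, -0.7]
opening: 0.462
grasp_force: 60.4
```

jog_arm(
  series=[
    [[0, 0, 0.5, 0, 0, 0, 30], [0, 0, 0.5, 0, 0, 0, 30], [0, 0, 0.5, 0, 0, 0, 30], [0, 0, 0, 0, 0, 0, 30], [0, 0, 0, 0, 0, 0, 30], [0, 0, 0, 0, 0, 0, 30], [0, 0, 0, 0, 0, 0, 30], [0, 0, 0, 0, 0, 0, 30], [0, 0, 0, 0, 0, 0, 30], [0, 0, 0, 0, 0, 0, 30]],
  ],
)

```text
time_s: 46.0
eef_pos: [0.6138, -0.1724, -0.0124]
eef_rot: [0.001, -0.0, 1.0, -0.0]
wrist_force: [-2.4, 1.7, 7.9]
opening: 0.464
grasp_force: 61.0
```

Contact. I'll release and go to the right crucible.

jog_arm(
  series=[
    [[0, 0, 0, 0, 0, 0, 44], [0, 0, 0, 0, 0, 0, 50], [0, 0, 0, 0, 0, 0, 56], [0, 0, -8, 0, 0, 0, 56], [0, 0, -18, 0, 0, 0, 60], [0, 0, -25, 0, 0, 0, 60], [0, 0, -25, 0, 0, 0, 60], [0, 0, -20, 0, 0, 0, 60], [15, -10, 0, 0, 0, 0, 60], [20, -16, 0, 0, 0, 0, 60]],
  ],
)

```text
time_s: 47.0
eef_pos: [0.5798, -0.1985, 0.0854]
eef_rot: [0.003, -0.001, 1.0, -0.001]
wrist_force: [-0.8, -0.7, 0.1]
opening: 0.702
grasp_force: 0.0
```

jog_arm(
  series=[
    [[27, -20, 0, 0, 0, 0, 60], [27, -20, 0, 0, 0, 0, 60], [27, -20, 0, 0, 0, 0, 60], [20, -15, 0, 0, 0, 0, 60], [10, -8, 0, 0, 0, 0, 60], [6, -4, 0, 0, 0, 0, 60], [0, 0, 0, 0, 0, 0, 60], [0, 0, 0, 0, 0, 0, 60], [0, 0, 0, 0, 0, 0, 60], [0, 0, 0, 0, 0, 0, 60]],
  ],
)

```text
time_s: 48.0
eef_pos: [0.4619, -0.2847, 0.082]
eef_rot: [0.001, -0.001, 1.0, 0.0]
wrist_force: [0.4, 0.5, -0.4]
opening: 0.703
grasp_force: 0.0
```

```bash
python3 near.py .453 -.286 .034 .045 -16
```

```text
(array([ 453.7, -287.9,   40.8,   41.2,   52.6]), 1756, np.float64(39.4))
t 48.05 tcp [ 461.8 -284.8   82. ] op 60.0 F [ 1.1 -0.2 -1.1]
jog mm [ 8.2 -3.1 98. ] rot [0.0002 0.0014 0.0013]
```

jog_arm(
  series=[
    [[8, -3, 12, 0, 0, 0, 60], [0, 0, 15, 0, 0, 0, 60], [0, 0, 16, 0, 0, 0, 60], [0, 0, 16, 0, 0, 0, 60], [0, 0, 15, 0, 0, 0, 60], [0, 0, 12, 0, 0, 0, 60], [0, 0, 8, 0, 0, 0, 60], [0, 0, 4, 0, 0, 0, 60], [0, 0, 0, 0, 0, 0, 60], [0, 0, 0, 0, 0, 0, 60]],
  ],
)

```text
time_s: 49.05
eef_pos: [0.4538, -0.2886, -0.0155]
eef_rot: [0.001, -0.0, 1.0, -0.0]
wrist_force: [-0.8, 0.1, -0.0]
opening: 0.704
grasp_force: 0.0
```

jog_arm(
  series=[
    [[0, 0, 0, 0, 0, 0, 50], [0, 0, 0, 0, 0, 0, 40], [0, 0, 0, 0, 0, 0, 30], [0, 0, 0, 0, 0, 0, 30], [0, 0, 0, 0, 0, 0, 30], [0, 0, 0, 0, 0, 0, 30], [0, 0, -6, 0, 0, 0, 30], [0, 0, -15, 0, 0, 0, 30], [0, 0, -20, 0, 0, 0, 30], [0, 0, -20, 0, 0, 0, 30]],
  ],
)

```text
time_s: 50.05
eef_pos: [0.4534, -0.2884, 0.0467]
eef_rot: [0.001, -0.0, 1.0, -0.0]
wrist_force: [0.2, -0.4, -0.3]
opening: 0.462
grasp_force: 60.3
```

```bash
python3 -c "
from m import *
go(572,-227,20)"
```

```text
t 50.05 tcp [ 453.4 -288.4   46.7] op 39.4 F [ 0.2 -0.4 -0.3]
jog mm [-118.5   61.4   26.9] rot [-0.0003  0.0017  0.0001]
```

jog_arm(
  series=[
    [[-8, 4, 0, 0, 0, 0, 30], [-20, 10, 0, 0, 0, 0, 30], [-25, 13, 0, 0, 0, 0, 30], [-25, 13, 0, 0, 0, 0, 30], [-22, 12, 0, 0, 0, 0, 30], [-12, 6, 0, 0, 0, 0, 30], [-6, 3, 0, 0, 0, 0, 30], [0, 0, 10, 0, 0, 0, 30], [0, 0, 12, 0, 0, 0, 30], [0, 0, 0, 0, 0, 0, 30]],
  ],
)

```text
time_s: 51.05
eef_pos: [0.5687, -0.2267, 0.0203]
eef_rot: [-0.001, 0.0, 1.0, 0.001]
wrist_force: [-0.4, -0.5, 0.0]
opening: 0.463
grasp_force: 60.3
```

```bash
python3 -c "
from m import *
go(572,-227,-9)"
```

```text
t 51.05 tcp [ 568.7 -226.7   20.3] op 39.5 F [-0.4 -0.5  0. ]
jog mm [-3.4 -0.4 29.3] rot [ 0.0027 -0.003  -0.0009]
```

jog_arm(
  series=[
    [[-2, 0, 6, 0, 0, 0, 30], [0, 0, 9, 0, 0, 0, 30], [0, 0, 8, 0, 0, 0, 30], [0, 0, 4, 0, 0, 0, 30], [0, 0, 2, 0, 0, 0, 30], [0, 0, 1, 0, 0, 0, 30], [0, 0, 1, 0, 0, 0, 30], [0, 0, 0, 0, 0, 0, 30], [0, 0, 0, 0, 0, 0, 30], [0, 0, 0, 0, 0, 0, 30]],
  ],
)

```text
time_s: 52.05
eef_pos: [0.5736, -0.2274, -0.0075]
eef_rot: [0.001, -0.0, 1.0, -0.0]
wrist_force: [-0.1, 0.6, -0.4]
opening: 0.462
grasp_force: 60.4
```

jog_arm(
  series=[
    [[0, 0, 1.5, 0, 0, 0, 30], [0, 0, 1, 0, 0, 0, 30], [0, 0, 1, 0, 0, 0, 30], [0, 0, 0.5, 0, 0, 0, 30], [0, 0, 0.5, 0, 0, 0, 30], [0, 0, 0.4, 0, 0, 0, 30], [0, 0, 0, 0, 0, 0, 30], [0, 0, 0, 0, 0, 0, 30], [0, 0, 0, 0, 0, 0, 30], [0, 0, 0, 0, 0, 0, 30]],
  ],
)

```text
time_s: 53.05
eef_pos: [0.5736, -0.2272, -0.0119]
eef_rot: [0.001, -0.0, 1.0, 0.0]
wrist_force: [-1.2, 1.7, 5.4]
opening: 0.464
grasp_force: 60.9
```

Contact. I'll release, lift and retreat clear of the view.

jog_arm(
  series=[
    [[0, 0, 0, 0, 0, 0, 44], [0, 0, 0, 0, 0, 0, 50], [0, 0, 0, 0, 0, 0, 56], [0, 0, -8, 0, 0, 0, 56], [0, 0, -18, 0, 0, 0, 60], [0, 0, -25, 0, 0, 0, 60], [0, 0, -25, 0, 0, 0, 60], [0, 0, -25, 0, 0, 0, 60], [20, 0, -15, 0, 0, 0, 60], [25, 0, 0, 0, 0, 0, 60]],
  ],
)

```text
time_s: 54.05
eef_pos: [0.5303, -0.2286, 0.107]
eef_rot: [0.003, -0.001, 1.0, -0.002]
wrist_force: [0.2, 0.0, -0.4]
opening: 0.702
grasp_force: 0.0
```

jog_arm(
  series=[
    [[30, -10, 0, 0, 0, 0, 60], [30, -15, 0, 0, 0, 0, 60], [30, -20, 0, 0, 0, 0, 60], [25, -20, 0, 0, 0, 0, 60], [20, -20, 0, 0, 0, 0, 60], [10, -10, 0, 0, 0, 0, 60], [0, 0, 0, 0, 0, 0, 60], [0, 0, 0, 0, 0, 0, 60], [0, 0, 0, 0, 0, 0, 60], [0, 0, 0, 0, 0, 0, 60]],
  ],
)

```text
time_s: 55.05
eef_pos: [0.384, -0.3215, 0.103]
eef_rot: [0.001, -0.001, 1.0, 0.0]
wrist_force: [0.6, -0.4, 0.7]
opening: 0.705
grasp_force: 0.0
```

```bash
python3 -c "
from m import *
go(572,-227,-9)
c=snap('top');P=pts(c);cv2.imwrite('pics/t9.png',cv2.resize(c['frame'][190:350,160:500],None,fx=2.3,fy=2.3,interpolation=cv2.INTER_CUBIC))
X=P.reshape(-1,3)
def b(n,x,y,lo,hi,r=.03):
    S=X[(X[:,2]>lo)&(X[:,2]<hi)&(abs(X[:,0]-x)<r)&(abs(X[:,1]-y)<r)]; print(n,len(S) and rect(S))
b('b1',.636,.176,.064,.08,.02);b('b2',.587,.223,.064,.08,.02);b('c1',.614,-.172,.036,.05);b('c2',.574,-.227,.036,.05)
b('bar',.583,.0175,.068,.08,.04);b('cover',.62,.016,.054,.062,.09)
"
```

```text
t 55.05 tcp [ 384.  -321.5  103. ] op 60.2 F [ 0.6 -0.4  0.7]
jog mm [-188.    94.1  112.3] rot [0.0004 0.0015 0.0018]
b1 (array([633.2, 176.1,  15.1,  16.6,  83. ]), 70, np.float64(71.6))
b2 (array([588.4, 223.1,  14.9,  14.8,  88.9]), 69, np.float64(71.6))
c1 (array([ 613.3, -170.6,   39.5,   40.9,   44.3]), 125, np.float64(41.8))
c2 (array([ 573.2, -225. ,   40.2,   40.8,   61.5]), 129, np.float64(42.0))
bar (array([582.9,  18.9,  59.2,  12.5,  85. ]), 222, np.float64(72.9))
cover (array([620.8,  15.6, 148.1, 105.7,  85.5]), 4089, np.float64(57.2))
```

View pics/t9.png

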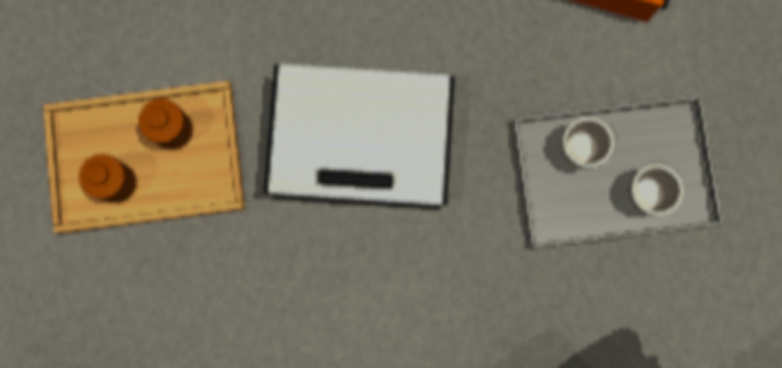

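Everything stands where it should: bottle tops at about 72–73 and crucible rims at about 42–43, all well inside the trays. The cover is shut, and the arm is clear. I'll hand it in.

```bash
python3 -c "
from bench import ctrl
print(ctrl.hand_in())"
```

```text
the job is handed in; nothing more can be done
None
```

I handed the job in at about 55 s: both crucibles stand in the steel tray, both bottles in the wooden tray, and the weight is in its case with the cover pushed to its stop; the final top picture shows all but the covered weight, and no verdict was returned.

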